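# Hang a hanger on the drying rail and tug-test it

## Robot

A 6-joint arm with a two-finger parallel gripper is mounted at the origin on a cart in front of the work surface, level with it; the furniture and walls round the work are solid. World frame = base frame: x ahead of the robot, y to its left, z up, the work surface at z = 0. Lengths are in m, angles in rad, forces in N, time in s.
With the tool pointing down it reaches from about 0.375 to 0.9 m from the base axis. Payload 3.1 kg.
Tool frame: the origin (TCP) lies on the centre line of the jaws, within the pads' length; the fingertips stand robot.finger_overhang ahead of it and the grasp point (between the pads) lies 2 mm behind it (robot.finger_overhang is the distance from the TCP to the fingertips, in m); z points along the fingers, y is the direction in which the jaws open and shut (so a half turn about z gives the same grasp; the last joint's range is limited). The gripper opens to 87 mm and grips with 3 to 60 N. Pads are 19 mm wide; open, the fingers measure 117 mm over their backs; the gripper's body (75 mm by 190 mm) begins 51 mm behind the grasp point.
Start: joints at [1.139, 0.527, 1.433, -0, 1.181, -0.178], TCP at [0.156, 0.605, 0.24] pointing down, gripper open.
Joint ranges: [-3.08, 3.08], [-0.75, 2.2], [0.22, 2.44], [-1.43, 4.57], [0, 2.65], [-2.85, 2.85]. Speed limits (rad/s): [2.79, 2.79, 3.14, 3.14, 3.14, 3.14].

## Interface

Orientations are given as a unit quaternion [x, y, z, w].
In Python, from rig import robot gives the robot as it stands. The module is installed in compiled form; this text tells all that it offers.
- The arm moves only by the tool step_arm, never from a script. Its arguments are lists of equal length, an entry for each row: "slide": the shift along the tool's x, y, z in mm, a list of three; "twist": the turn about the tool's z in degrees. A call has 1 to 20 rows; each row shifts and turns the commanded pose from where the row before left it, along the tool's axes as they then stand; what a row does not reach is not made up. A row lasts 1/12 s, in which the tool goes at most 41.7 mm and 7.16 degrees, less where a joint would pass 70% of its speed; a pose out of reach is approached as far as the arm can. A call is refused whole if a number of a shift passes 41.7 or a number of a turn 7.16, either way. A call with a gripper value outside its range is refused whole. "jaw" is the finger opening in mm, from 0 to 87, set as the call begins (left out, the last holds). The fingers move at their own pace and stop on an object; "force" is the grip in N (left out, the last holds). Time passes only in rows, so rows that do not move let the fingers close. It gives the time, the measured TCP pose, the force and the opening at its end, in the units of the state.
- robot.get_obs(): the state, without advancing time (a new reading comes with each control period).
- robot.camera(name): name is "side" or "top"; returns a dict with "color" (400x640x3 uint8, blue, green, red), "depth" (400x640 float32, m along the optical axis (not along the pixel's ray), 0 where there is no reading), "camera_matrix" (3x3 intrinsics, pixels), "origin" and "orientation" of the camera in the world. Camera axes: x right, y down, z forward; pixel columns grow to the right and rows downward; lengths in m; the calibration is good to about 2 mm. A picture is of the moment at which its call begins.
- robot.hand_in(): hands the job in, once; it reports no verdict.
The state is a dict: "time": time; "q": joint angles; "joint_velocities": joint speeds; "joint_torque": joint torques, N m; "position": TCP position; "tool_rot": TCP orientation; "ft_force": force on the tool from outside, world axes, zero at the start; "moment": the same for the moment, N m; "grip_width": finger opening in m.
Only numpy, scipy, OpenCV 4.12 (cv2) and the standard library are available. Lean on these libraries where they do the work, as an engineer would, in place of code of your own. Each camera call takes 0.05 s, during which the arm holds its last target.

## Task

Hang the long-armed wooden hanger astride the rack's steel bar in the open stretch, then slide it along the bar until it stops fully home against the collar, with both arms under the sprung metal keeper. Test that it is held by tugging it straight up with about 10 N, so that the keeper is pushed up by several millimetres, then let it down to sit on the bar again and release it. Leave the short-armed hanger and the other things on the bench where they are.

Things in the scene. Friction and masses are not known exactly. Their poses are not given: they have to be found in the camera images.
- hanger_long: The hanger to hang: light wood, like a broad cross on two legs, 165 mm tall, 0.25 kg, standing on dark steel feet. Origin: middle of its underside; x along its arms, y through its thickness, z up. Arms: one beam 140 mm long (x), 24 mm thick (y), z 75 to 100 mm; its tops go under the keeper.
- grip (a point): Where to grasp the long-armed hanger, 148 mm above its origin: in its grip, an upright round-topped tab 40 mm wide (x), 20 mm thick (y), z 100 to 165 mm. Grasp from above across the thickness. Axes as the hanger's.
- saddle (a point): Middle of the underside of the long-armed hanger's beam, 75 mm above its origin; rests on the bar's top when hung. It is the top of the gap between the legs: 26 mm wide (x -13 to 13), open downwards, running through in y; legs 20 mm wide (x). The feet (z 0 to 14, |x| 15 to 43, 40 mm thick in y) leave 30 mm between them.
- hanger_short: A hanger of the same make, height, grip and legs, but its beam is only 80 mm long, too short to lie under the keeper. Leave it standing. Origin and axes as for the long one.
- rack: Drying rack fixed to the bench: wooden base 100 x 280 x 15 mm, a post at each end (118 mm high; 142 at the keeper end), between them a level steel bar of 16 mm diameter along the rack's y, its top 115 mm above the bench. Origin: middle of the underside; y towards the keeper end, z up. Dark collars, 36 mm across, bound the free bar: y -96 to 96 mm.
- rail_home (a point): Point on the bar's top where point saddle lies when the hanger is home, its beam touching the collar at the keeper end (rack x 0, y 84, z 115 mm). Axes as the rack's. The hanger's x lies along the rack's x; either way round will do.
- rail_bay (a point): Point on the bar's top in the open stretch (rack x 0, y -20, z 115 mm), where the hanger can be lowered on; the keeper's prongs begin at rack y 39 mm.
- keeper (a joint): Lift of the keeper, m: 0 down, limit 0.025. Aluminium fork at the keeper end: a cross beam over the post and two prongs 52 mm either side of the bar, along rack y from 110 to 39 mm, tips turned up. Underside 146 mm above the bench, 6 mm above the arms of a seated hanger; top 156 mm (tips 162). Rises from 3.5 N of upward push, then 1 N per mm; springs back. More than 18 mm is too hard a tug.
- keeper_beam (a point): Middle of the top of the keeper's cross beam (130 mm long), rack y 120 mm, 156 mm above the bench when down; moves with it.
- tape: Roll of masking tape lying flat, 93 mm across, 24 mm high; a bystander. Origin: middle of its underside.
- tub: Small white tub with dowels, 71 mm across, 52 mm high; a bystander. Origin: middle of its underside.
- block: Wooden sanding block, 60 x 114 x 26 mm; a bystander. Origin: middle of its underside.

How it is judged:
By the outcome, as a careful person would: the job done as asked, in the order asked, and still so for the second after the job is handed in, with the robot touching nothing.
It also fails if it takes over 48 s, if anything falls off the work surface, if the arm or the gripper's body presses on something with over 40 N, if the wrist force passes 120 N, or if a joint passes its speed limit or range.

## Working session

There is one attempt and no reset: what is moved stays moved. The work goes in short steps, Python scripts to look and compute and a tool call to move; the robot and the scene stay as the last step left them, time stands still between calls to the robot, and variables do not carry over. Pictures are saved under pics/ and viewed, and the job is handed in when it is done.

Besides the shell and the picture viewer there is one more tool, called by a JSON object that holds its "api" and its "payload". step_arm: Moves the arm, as the interface text tells. Its arguments: {"type":"object","properties":{"slide":{"type":"array","items":{"type":"array","items":{"type":"number"}}},"twist":{"type":"array","items":{"type":"number"}},"jaw":{"type":"number"},"force":{"type":"number"}},"required":["slide","twist"]}

```bash
mkdir -p pics
cat > h.py <<'E'
import numpy as np, cv2
from rig import robot
from scipy.spatial.transform import Rotation as R
def snap(n):
    c=robot.camera(n); cv2.imwrite(f'pics/{n}_{int(robot.get_obs()["time"]*1000)}.png',c['color']); np.savez(f'{n}.npz',**{k:np.asarray(v) for k,v in c.items()}); return c
def cloud(c):
    K=np.asarray(c['camera_matrix']);d=np.asarray(c['depth']);v,u=np.mgrid[:400,:640]
    p=np.stack([(u-K[0,2])/K[0,0]*d,(v-K[1,2])/K[1,1]*d,d],-1)
    o=np.asarray(c['orientation']); r=R.from_quat(o) if o.size==4 else R.from_matrix(o)
    return p@r.as_matrix().T+np.asarray(c['origin'])
E
python3 - <<'E'
from h import *
o=robot.get_obs()
for k,v in o.items(): print(k,np.round(v,4))
print(robot.finger_overhang)
for n in('side','top'):
    c=snap(n);print(n,c['origin'],c['orientation'],c['camera_matrix'])
E
ls pics
```

```text
time 0.0
q [ 1.1395  0.5285  1.4339 -0.      1.1813 -0.1785]
joint_velocities [ 0.0008 -0.0023 -0.0009  0.0001  0.0003  0.    ]
joint_torque [-4.00000e-04 -4.40045e+01 -1.76587e+01  6.31000e-02  5.84000e-02
 -2.00000e-04]
position [0.156  0.6045 0.2386]
tool_rot [ 1.261e-01  9.920e-01 -1.000e-03 -3.000e-04]
ft_force [-0.2606  0.9185  0.1425]
moment [-0.0029 -0.0161  0.0485]
grip_width 0.0871
0.017
side [-0.23738443 -1.13170882  1.21811654] [ 0.85481025 -0.26898911  0.12161954 -0.42679385] [[507.95598673   0.         320.83321701]
 [  0.         507.95598673 204.78848556]
 [  0.           0.           1.        ]]
top [0.22744037 0.04868084 1.52751872] [ 0.72363758 -0.68227307  0.07362464 -0.07369885] [[414.59401437   0.         317.58912833]
 [  0.         414.59401437 201.600517  ]
 [  0.           0.           1.        ]]
side_50.png
top_100.png
```

View pics/side_50.png

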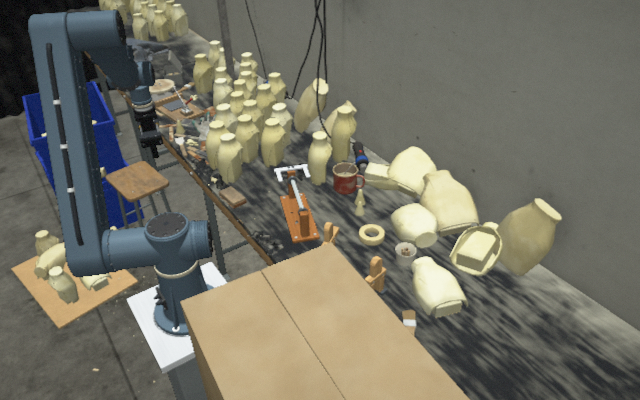

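View pics/top_100.png

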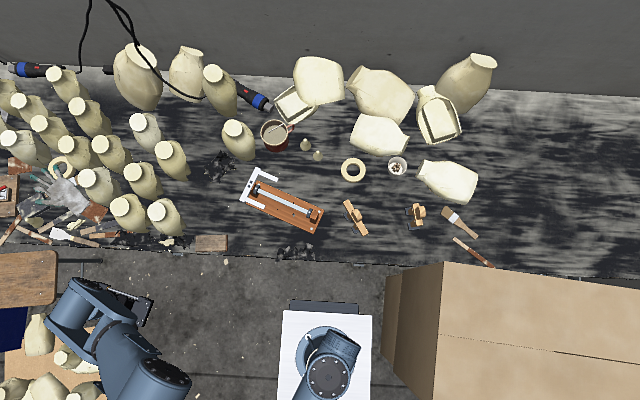

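The side view is partly blocked by a box. In the top view, the rack is near (285,203) with its keeper at (258,187). The hangers are at (355,217), which looks like the long one, and (416,214). I'll enlarge these areas.

Run:
```python
from h import *
a=cv2.imread('pics/top_100.png')
cv2.imwrite('pics/crop1.png',cv2.resize(a[160:240,235:335],None,fx=8,fy=7.5*8/7.5/1.07,interpolation=cv2.INTER_CUBIC)[:600])
cv2.imwrite('pics/crop2.png',cv2.resize(a[190:245,335:435],None,fx=8,fy=8,interpolation=cv2.INTER_CUBIC))
c=np.load('top.npz');P=cloud(c)
cv2.imwrite('pics/hgt.png',cv2.resize(np.clip(P[150:250,230:440,2]*255/0.2,0,255).astype(np.uint8),None,fx=3.8,fy=3.8,interpolation=cv2.INTER_NEAREST))
for u,v in [(320,230),(285,203),(355,217),(416,214),(258,187)]: print(u,v,P[v,u].round(3))
```

```text
320 230 [ 0.445  0.043 -0.006]
285 203 [0.515 0.17  0.116]
355 217 [ 0.474 -0.072  0.145]
416 214 [ 0.503 -0.285  0.116]
258 187 [0.564 0.268 0.124]
```

View pics/crop1.png

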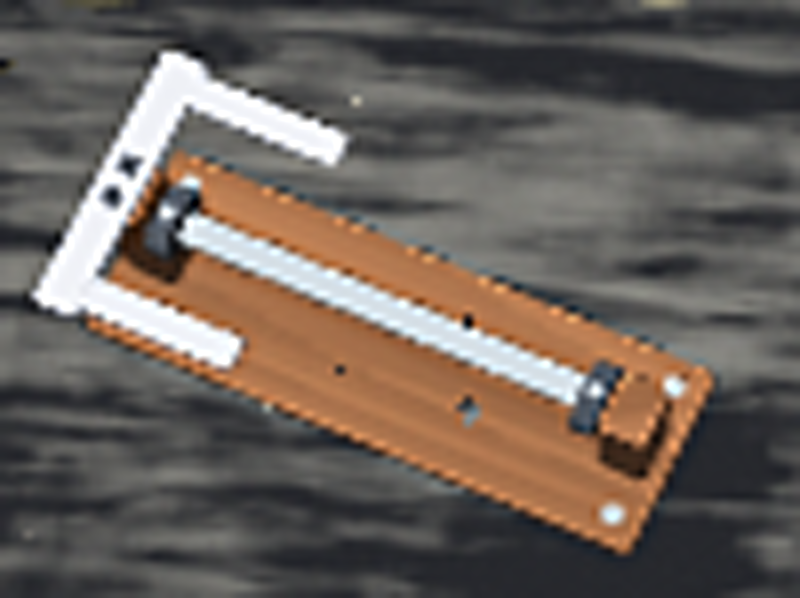

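View pics/crop2.png

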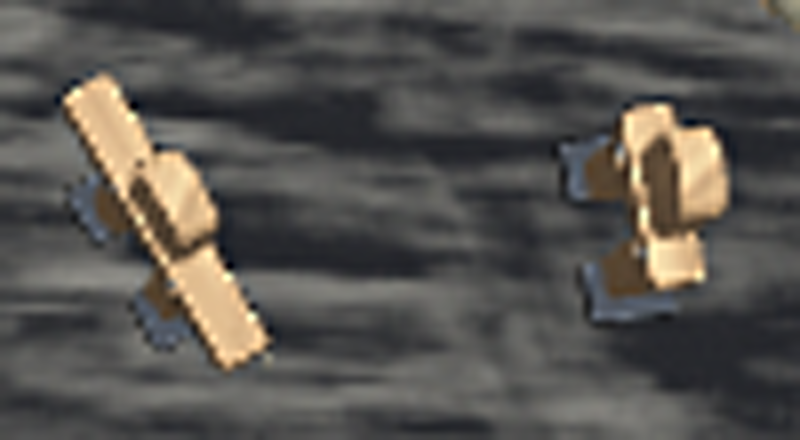

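View pics/hgt.png

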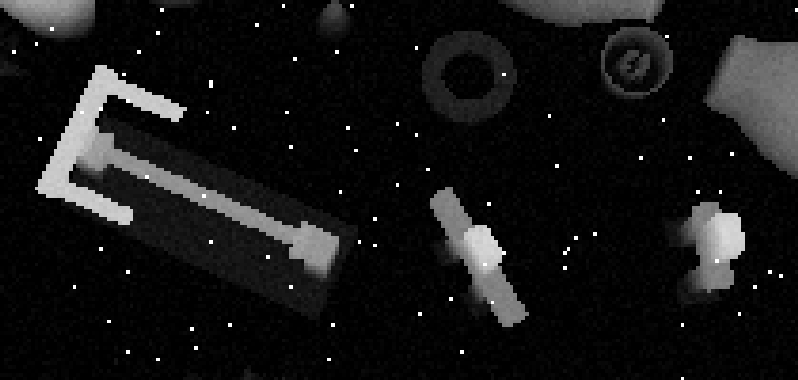

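The left hanger is long-armed: its beam runs from about (345,201) to (366,234) in full-image pixels. The right one is the short hanger. The keeper fork is clear at the rack's left end. Next I'll fit the poses using the known heights.

```bash
cat >> h.py <<'E'
def ray(c,uv,z):
    K=np.asarray(c['camera_matrix']);uv=np.asarray(uv,float).reshape(-1,2)
    o=np.asarray(c['orientation']); r=R.from_quat(o) if o.size==4 else R.from_matrix(o)
    d=np.c_[(uv[:,0]-K[0,2])/K[0,0],(uv[:,1]-K[1,2])/K[1,1],np.ones(len(uv))]@r.as_matrix().T
    O=np.asarray(c['origin']); return O+d*((z-O[2])/d[:,2])[:,None]
def rect(c,m,z):
    v,u=np.nonzero(m); q=ray(c,np.c_[u,v],z)[:,:2].astype(np.float32)
    return cv2.minAreaRect(q),len(q),q.mean(0)
def big(m):
    n,l,s,_=cv2.connectedComponentsWithStats(m.astype(np.uint8)); return l==1+s[1:,4].argmax()
E
python3 - <<'E'
from h import *
c=np.load('top.npz');P=cloud(c);Z=P[...,2]
def box(u0,u1,v0,v1):
    m=np.zeros(Z.shape,bool);m[v0:v1,u0:u1]=1;return m
b=box(338,375,190,240)
for nm,m,z in [('beam',big(b&(Z>.06)),.1),('grip',big(b&(Z>.125)),.165),
  ('keeper',big(box(235,335,160,240)&(Z>.135)),.156),('base',big(box(230,335,155,245)&(Z>.007)),.015),
  ('bar',big(box(235,335,160,240)&(Z>.09)&(Z<.132)),.113),('short',big(box(395,430,190,240)&(Z>.06)),.1),('tape',big(box(335,370,150,190)&(Z>.012)),.024)]:
    r,n,mean=rect(c,m,z);print(nm,n,np.round(r[0],4),np.round(r[1],4),round(r[2],2),mean.round(4),np.median(Z[m]).round(4))
print('desk z',np.median(Z[225:240,318:335]))
# manual corners
C=np.array([(100,72),(62,100),(272,343),(230,370)])/8-.5+[335.5,190.5-.0]
print(ray(c,C-.5+.0,.1).round(4))
f=np.array([8,598/80]);
bar=np.array([(180,228),(578,388)])/f+[235,160]-.5
q=ray(c,bar,.113);print('bar',q.round(4))
col=np.array([(168,218),(597,397)])/f+[235,160]-.5; 
kb=np.array([(180,65),(60,300)])/f+[235,160]-.5;print('kb',ray(c,kb,.156).round(4))
bc=np.array([(180,152),(715,375),(627,553),(88,325)])/f+[235,160]-.5;print('base',ray(c,bc,.015).round(4))
E
```

```text
beam 339 [ 0.484  -0.0787] [0.1399 0.0396] 33.94 [ 0.4826 -0.077 ] 0.1025
grip 88 [ 0.4789 -0.0755] [0.04   0.0254] 35.78 [ 0.4789 -0.0754] 0.1609
keeper 437 [0.5533 0.2595] [0.089  0.1284] 69.18 [0.5575 0.2734] 0.1569
base 2345 [0.5407 0.1894] [0.3162 0.1417] 65.08 [0.5345 0.1969] 0.0192
bar 407 [0.5194 0.174 ] [0.2505 0.035 ] 68.75 [0.5161 0.1653] 0.1158
short 253 [ 0.5065 -0.297 ] [0.0813 0.0507] 11.89 [ 0.5073 -0.2948] 0.1057
tape 346 [ 0.6771 -0.0667] [0.0914 0.0929] 65.91 [ 0.6771 -0.0668] 0.0253
desk z 0.0006913021303749378
[[ 0.547  -0.0452  0.1   ]
 [ 0.5334 -0.029   0.1   ]
 [ 0.4313 -0.1249  0.1   ]
 [ 0.4184 -0.1071  0.1   ]]
bar [[0.5558 0.2721 0.113 ]
 [0.49   0.0932 0.113 ]]
kb [[0.6226 0.2721 0.156 ]
 [0.5094 0.3129 0.156 ]]
base [[0.6178 0.291  0.015 ]
 [0.5185 0.0332 0.015 ]
 [0.4273 0.0686 0.015 ]
 [0.5265 0.3258 0.015 ]]
```

```bash
cat >> h.py <<'E'
def rel(tx,ty,tz,yaw=None):
    o=robot.get_obs();M=R.from_quat(o['tool_rot']).as_matrix();p=np.array(o['position'])
    d=M.T@(np.array([tx,ty,tz])-p)*1000
    y=np.degrees(np.arctan2(M[1,1],M[0,1]))
    print('t',round(o['time'],2),'pos',p.round(4),'yawY',y.round(2),'tool delta mm',d.round(1),'twist',None if yaw is None else round(-(yaw-y),2),'F',np.round(o['ft_force'],1),'w',round(o['grip_width'],4),'q',np.round(o['q'],2))
E
python3 - <<'E'
from h import *
c=np.load('top.npz');P=cloud(c);Z=P[...,2]
m=np.zeros(Z.shape,bool);m[190:240,338:375]=1
g=P[m&(Z>.15)&(Z<.175)];b=P[m&(Z>.093)&(Z<.108)]
for q in(g,b):
    r=cv2.minAreaRect(q[:,:2].astype(np.float32));print(len(q),np.round(r,4) if 0 else r,q.mean(0),np.median(q[:,2]))
rel(.4815,-.077,.2386,124.2)
E
```

```text
70 ((0.4826009273529053, -0.07626013457775116), (0.03628627583384514, 0.020193632692098618), 32.870086669921875) [ 0.48214458 -0.07621698  0.16173984] 0.16288951157240183
203 ((0.4830273389816284, -0.0764264166355133), (0.1401282697916031, 0.024831734597682953), 33.415775299072266) [ 0.48041492 -0.07693421  0.1008929 ] 0.10057552297181904
t 0.1 pos [0.156  0.6046 0.2387] yawY 75.52 tool delta mm [-485.6 -578.5    1. ] twist -48.68 F [ 0.6 -0.5  0.5] w 0.0867 q [ 1.14  0.53  1.43 -0.    1.18 -0.18]
```

{"api": "step_arm", "payload": {"slide": [[-30,-25,0],[-30,-25,0],[-30,-25,0],[-30,-25,0],[-30,-25,0],[-30,-25,0],[-30,-25,0],[-30,-25,0],[-30,-25,0],[-30,-25,0],[-18.7,-32.8,0],[-18.7,-32.8,0],[-18.7,-32.8,0],[-18.7,-32.8,0],[-18.7,-32.8,0],[-18.7,-32.8,0],[-18.7,-32.8,0],[-18.7,-32.8,0],[-18.7,-32.8,0],[-18.7,-32.8,0]], "twist": [0,0,0,0,0,0,0,0,0,0,0,0,0,0,0,0,0,0,0,0], "jaw": 70}}

```text
time: 1.77
position: [0.4831, -0.0781, 0.2393]
tool_rot: [0.126, 0.992, 0.0, -0.0]
ft_force: [1.4, 1.1, 1.4]
grip_width: 0.0698
```

{"api": "step_arm", "payload": {"slide": [[0,0,0],[0,0,0],[0,0,0],[0,0,0],[0,0,0],[0,0,0],[0,0,0],[0,0,0],[0,0,0],[0,0,0]], "twist": [-6,-6,-6,-6,-6,-6,-6,-6.3,0,0]}}

```text
time: 2.6
position: [0.483, -0.0762, 0.2393]
tool_rot: [-0.289, 0.957, 0.0, -0.0]
ft_force: [0.4, -0.1, 0.5]
grip_width: 0.0701
```

```bash
python3 -c "
from h import *
snap('top');rel(.4826,-.0765,.146,123.8)"; ls -t pics|head -1
```

```text
t 2.65 pos [ 0.4831 -0.0762  0.2394] yawY 123.66 tool delta mm [ 0.5 -0.  93.4] twist -0.14 F [ 0.1 -0.1 -0.4] w 0.0701 q [-0.39  0.35  1.77  0.    1.03 -2.54]
top_2650.png
```

{"api": "step_arm", "payload": {"slide": [[0.5,0,15],[0,0,20],[0,0,20],[0,0,15],[0,0,12],[0,0,8],[0,0,3],[0,0,0],[0,0,0]], "twist": [-0.1,0,0,0,0,0,0,0,0]}}

```text
time: 3.4
position: [0.4832, -0.0767, 0.1469]
tool_rot: [-0.291, 0.957, -0.0, 0.0]
ft_force: [0.0, -0.8, 0.6]
grip_width: 0.0697
```

{"api": "step_arm", "payload": {"slide": [[0,0,0],[0,0,0],[0,0,0],[0,0,0],[0,0,0],[0,0,0],[0,0,0],[0,0,0],[0,0,0],[0,0,0]], "twist": [0,0,0,0,0,0,0,0,0,0], "jaw": 0, "force": 40}}

```text
time: 4.23
position: [0.4829, -0.0766, 0.1465]
tool_rot: [-0.292, 0.957, 0.0, 0.0]
ft_force: [0.0, -0.2, -0.5]
grip_width: 0.0198
```

```bash
python3 -c "
from h import *
rel(.4826,-.0765,.146,123.8)
a=snap('top')['color']; cv2.imwrite('pics/g1.png',cv2.resize(a[170:260,310:450],None,fx=5.6,fy=5.6,interpolation=cv2.INTER_CUBIC))
a=snap('side')['color']; cv2.imwrite('pics/g2.png',cv2.resize(a[160:280,260:420],None,fx=5,fy=5,interpolation=cv2.INTER_CUBIC))"
```

```text
t 4.23 pos [ 0.4829 -0.0766  0.1465] yawY 123.91 tool delta mm [0.2 0.2 0.5] twist 0.11 F [ 0.  -0.2 -0.5] w 0.0198 q [-0.39  0.49  1.86  0.    0.79 -2.55]
```

View pics/g1.png

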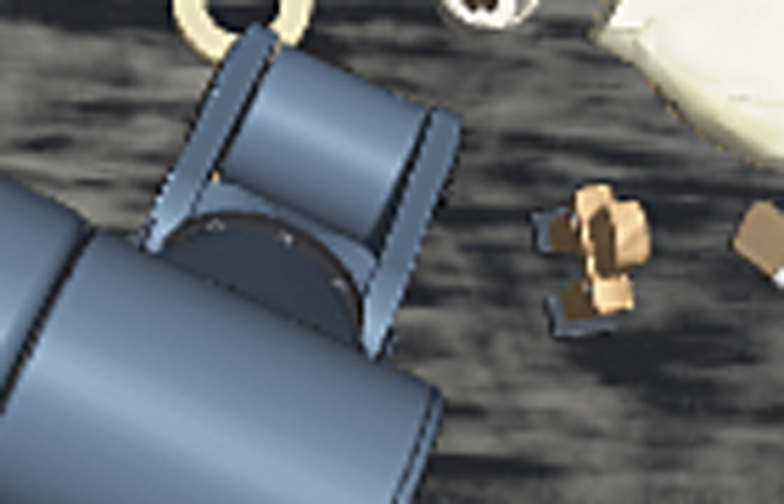

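View pics/g2.png

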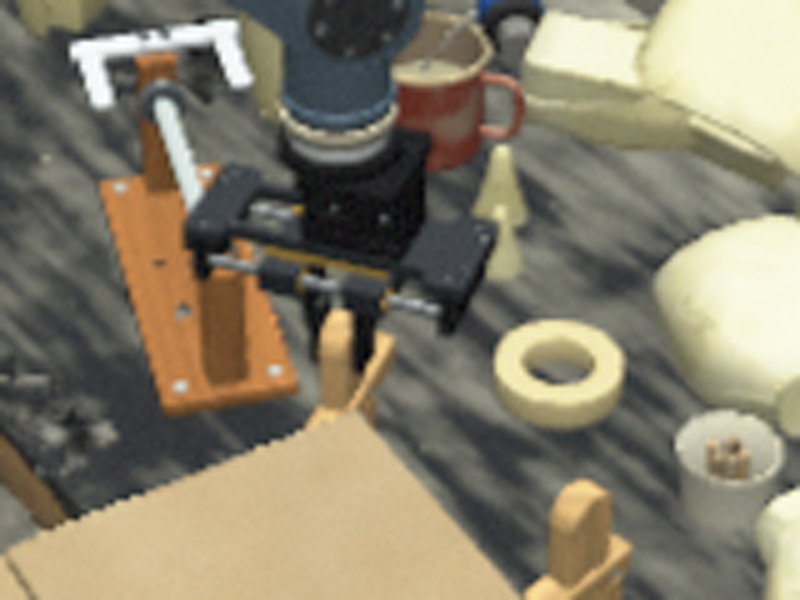

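{"api": "step_arm", "payload": {"slide": [[0,0,-3],[0,0,-8],[0,0,-15],[0,0,-20],[0,0,-20],[0,0,-20],[0,0,-20],[0,0,-20],[0,0,-18],[0,0,-12],[0,0,-4],[0,0,0]], "twist": [0,0,0,0,0,0,0,0,0,0,0,0]}}

```text
time: 5.33
position: [0.483, -0.0767, 0.3078]
tool_rot: [-0.292, 0.957, -0.001, 0.001]
ft_force: [0.3, 0.3, -2.6]
grip_width: 0.0198
```

{"api": "step_arm", "payload": {"slide": [[0,0,0],[0,0,0],[0,0,0],[0,0,0],[0,0,0],[0,0,0],[0,0,0],[0,0,0],[0,0,0],[0,0,0],[0,0,0],[0,0,0],[0,0,0]], "twist": [2,5,5.5,5.5,5.5,5.5,5.5,5.5,5.5,5.3,4,0,0]}}

```text
time: 6.42
position: [0.4821, -0.0763, 0.3055]
tool_rot: [0.18, 0.984, 0.0, -0.001]
ft_force: [-0.5, -0.2, -3.6]
grip_width: 0.0194
```

```bash
python3 -c "
from h import *
rel(.5155,.1613,.3065,69.1)
a=snap('side')['color']; cv2.imwrite('pics/g3.png',cv2.resize(a[120:280,260:420],None,fx=3.7,fy=3.7,interpolation=cv2.INTER_CUBIC))"
```

```text
t 6.42 pos [ 0.4821 -0.0763  0.3055] yawY 69.22 tool delta mm [ 53.1 234.   -0.9] twist 0.12 F [-0.5 -0.2 -3.6] w 0.0194 q [-0.39  0.26  1.68 -0.    1.2  -1.59]
```

View pics/g3.png

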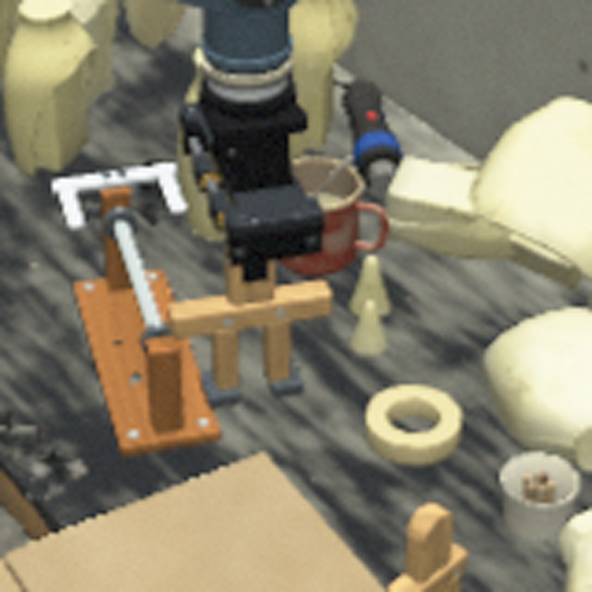

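The hanger is held upright, so I'll move it over the bay.

{"api": "step_arm", "payload": {"slide": [[4,15,0],[6,28,0],[7,32,0],[7,32,0],[7,32,0],[7,32,0],[7,32,0],[5,20,0],[3,11,0],[0,0,0],[0,0,0]], "twist": [0,0,0,0,0,0,0,0,0.1,0,0]}}

```text
time: 7.38
position: [0.5164, 0.1605, 0.3061]
tool_rot: [0.181, 0.983, -0.001, -0.0]
ft_force: [-0.2, -0.8, -2.4]
grip_width: 0.0194
```

```bash
python3 -c "
from h import *
rel(.5155,.1613,.1865,69.1)
a=snap('side')['color']; cv2.imwrite('pics/g4.png',cv2.resize(a[130:260,250:380],None,fx=4.6,fy=4.6,interpolation=cv2.INTER_CUBIC))
a=snap('top')['color']; cv2.imwrite('pics/g5.png',cv2.resize(a[140:260,220:380],None,fx=5,fy=5,interpolation=cv2.INTER_CUBIC))"
```

```text
t 7.38 pos [0.5164 0.1605 0.3061] yawY 69.12 tool delta mm [  1.    0.6 119.6] twist 0.02 F [-0.2 -0.8 -2.4] w 0.0194 q [ 0.1   0.34  1.56 -0.    1.24 -1.11]
```

View pics/g4.png

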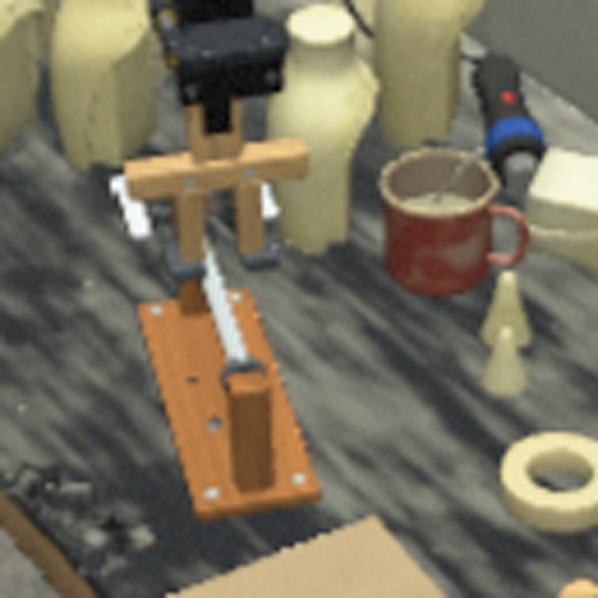

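View pics/g5.png

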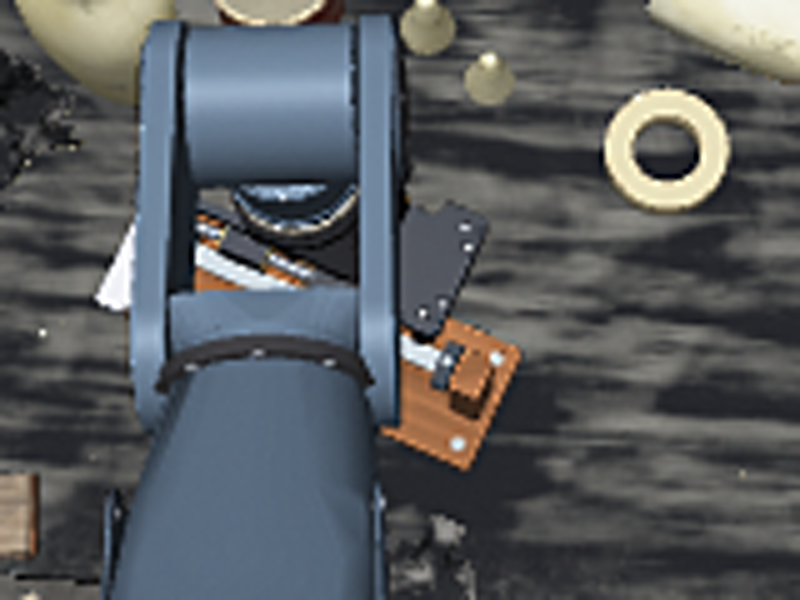

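From the side, the hanger is above the bar with its feet straddling it. I'll measure the lateral offset using the side camera's depth.

Run:
```python
from h import *
c=np.load('side.npz');P=cloud(c)
a=np.radians(69.1);u=np.array([np.cos(a),np.sin(a)]);n=np.array([np.sin(a),-np.cos(a)])
D=P[...,:2]-[.5226,.18];X=D@n;Y=D@u;Z=P[...,2]
# beam front face
for z0,z1,nm in[(.238,.258,'beam'),(.178,.228,'legs'),(.272,.285,'tab')]:
    m=(Z>z0)&(Z<z1)&(abs(X)<.09)&(Y>-.07)&(Y<.02)
    x=X[m];print(nm,m.sum(),np.percentile(x,[0.5,2,50,98,99.5]).round(4), np.median(Y[m]).round(4))
    if nm=='legs': print(np.histogram(x,np.arange(-.05,.0501,.004)))
m=(Z>.1)&(Z<.122)&(abs(X)<.02)&(Y>-.09)&(Y<.08)
print('bar',m.sum()); 
for y0 in np.arange(-.09,.08,.03):
    k=m&(Y>=y0)&(Y<y0+.03)
    if k.sum()>3: print(round(y0,3),k.sum(),X[k].min().round(4),X[k].mean().round(4),X[k].max().round(4),Z[k].max().round(4))
m=(Z>.125)&(Z<.17)&(Y>.03)&(Y<.105)&(abs(X)<.08)
for s in(-1,1):
  k=m&(X*s>.03); print('prong',s,k.sum(),np.median(X[k]) if k.sum() else 0)
```

```text
beam 173 [-0.0691 -0.0676 -0.0064  0.0672  0.0691] -0.0295
legs 165 [-0.0407 -0.0378 -0.0128  0.037   0.0397] -0.0288
(array([ 0,  0,  4,  3, 17, 14, 18, 13, 11,  5,  0,  0,  0,  0,  0,  9, 18,
       11, 13, 11, 11,  4,  3,  0,  0]), array([-0.05 , -0.046, -0.042, -0.038, -0.034, -0.03 , -0.026, -0.022,
       -0.018, -0.014, -0.01 , -0.006, -0.002,  0.002,  0.006,  0.01 ,
        0.014,  0.018,  0.022,  0.026,  0.03 ,  0.034,  0.038,  0.042,
        0.046,  0.05 ]))
tab 38 [-0.019  -0.0186 -0.      0.0176  0.0178] -0.0269
bar 87
-0.09 16 -0.0087 -0.0018 0.008 0.1219
-0.06 20 -0.0081 -0.0019 0.0071 0.1216
-0.03 19 -0.0081 -0.0009 0.0061 0.1218
0.0 21 -0.0082 -0.0011 0.0079 0.1204
0.03 9 -0.0014 0.0028 0.0081 0.1215
prong -1 38 -0.05438183411649208
prong 1 15 0.05460193423745631
```

The beam centre and bar centre agree to within about 1 mm, so I'll lower the hanger.

{"api": "step_arm", "payload": {"slide": [[0.5,0,6],[0.3,0,12],[0,0,15],[0,0,15],[0,0,15],[0,0,15],[0,0,13],[0,0,10],[0,0,7],[0,0,3],[0,0,0]], "twist": [0,0,0,0,0,0,0,0,0,0,0]}}

```text
time: 8.4
position: [0.5158, 0.1608, 0.195]
tool_rot: [0.182, 0.983, -0.0, -0.0]
ft_force: [0.0, -0.1, -3.6]
grip_width: 0.0198
```

{"api": "step_arm", "payload": {"slide": [[0,0,1.5],[0,0,1.5],[0,0,1.5],[0,0,1.5],[0,0,0],[0,0,0]], "twist": [0,0,0,0,0,0]}}

```text
time: 8.9
position: [0.516, 0.1613, 0.1896]
tool_rot: [0.182, 0.983, 0.0, 0.0]
ft_force: [0.2, -0.4, -2.3]
grip_width: 0.0195
```

```bash
python3 -c "
from h import *
rel(.5155,.1613,.1865,69.1)"
```

```text
t 8.9 pos [0.516  0.1613 0.1896] yawY 69.02 tool delta mm [ 0.4 -0.2  3.1] twist -0.08 F [ 0.2 -0.4 -2.3] w 0.0195 q [ 0.1   0.48  1.7  -0.    0.96 -1.11]
```

{"api": "step_arm", "payload": {"slide": [[0,0,1],[0,0,1],[0,0,0],[0,0,0]], "twist": [0,0,0,0]}}

```text
time: 9.23
position: [0.5159, 0.1612, 0.1875]
tool_rot: [0.182, 0.983, -0.0, -0.0]
ft_force: [-0.0, 0.7, -2.6]
grip_width: 0.0195
```

{"api": "step_arm", "payload": {"slide": [[0,0,0.6],[0,0,0.6],[0,0,0],[0,0,0]], "twist": [0,0,0,0]}}

```text
time: 9.57
position: [0.5161, 0.1612, 0.1865]
tool_rot: [0.182, 0.983, 0.0, 0.0]
ft_force: [0.2, 0.4, -0.7]
grip_width: 0.0199
```

{"api": "step_arm", "payload": {"slide": [[0,0,0.5],[0,0,0],[0,0,0]], "twist": [0,0,0]}}

```text
time: 9.82
position: [0.5161, 0.1612, 0.1864]
tool_rot: [0.182, 0.983, 0.0, 0.0]
ft_force: [-1.7, -0.1, 3.3]
grip_width: 0.0197
```

Contact at TCP z = 0.1865, as expected. I'll ease off slightly and slide along the bar, which is tool +y.

{"api": "step_arm", "payload": {"slide": [[0,0,-0.3],[0,4,0],[0,8,0],[0,10,0],[0,10,0],[0,10,0],[0,8,0],[0,4,0],[0,0,0]], "twist": [0,0,0,0,0,0,0,0,0]}}

```text
time: 10.57
position: [0.536, 0.2127, 0.1864]
tool_rot: [0.182, 0.983, 0.0, 0.0]
ft_force: [-0.8, -2.5, 4.1]
grip_width: 0.0195
```

```bash
python3 -c "
from h import *
rel(.5526,.2585,.1865,69.1)
a=snap('side')['color']; cv2.imwrite('pics/g6.png',cv2.resize(a[140:250,260:360],None,fx=5.4,fy=5.4,interpolation=cv2.INTER_CUBIC))"
```

```text
t 10.57 pos [0.536  0.2127 0.1864] yawY 69.08 tool delta mm [ 0.8 48.7 -0.1] twist -0.02 F [-0.8 -2.5  4.1] w 0.0195 q [ 0.18  0.53  1.61 -0.    1.   -1.02]
```

View pics/g6.png

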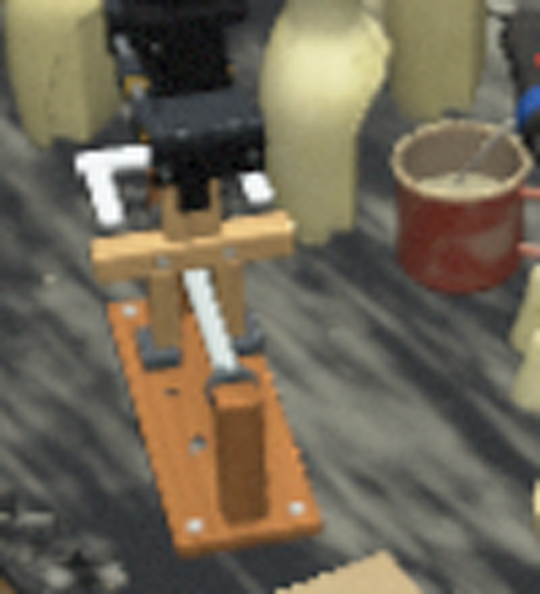

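The hanger is seated on the bar with its legs either side. Both arms are level with the prong line and lower than the prongs, so I'll keep sliding.

{"api": "step_arm", "payload": {"slide": [[0.3,3,-0.3],[0.2,7,0],[0,9,0],[0,9,0],[0,7,0],[0,4,0],[0,2,0],[0,0,0]], "twist": [0,0,0,0,0,0,0,0]}}

```text
time: 11.28
position: [0.5497, 0.2507, 0.1864]
tool_rot: [0.182, 0.983, 0.0, 0.0]
ft_force: [-1.4, -3.0, 4.1]
grip_width: 0.0195
```

{"api": "step_arm", "payload": {"slide": [[0,1.5,0],[0,1.5,0],[0,1,0],[0,1,0],[0,0,0]], "twist": [0,0,0,0,0]}}

```text
time: 11.7
position: [0.5513, 0.2549, 0.1864]
tool_rot: [0.182, 0.983, 0.0, -0.0]
ft_force: [-1.8, -4.3, 4.3]
grip_width: 0.0198
```

```bash
python3 -c "
from h import *
rel(.5526,.2585,.1865,69.1)"
```

```text
t 11.7 pos [0.5513 0.2549 0.1864] yawY 69.01 tool delta mm [ 0.1  3.9 -0.1] twist -0.09 F [-1.8 -4.3  4.3] w 0.0198 q [ 0.25  0.57  1.53  0.    1.04 -0.96]
```

{"api": "step_arm", "payload": {"slide": [[0,1,0],[0,1,0],[0,1,0],[0,0,0]], "twist": [0,0,0,0]}}

```text
time: 12.03
position: [0.5525, 0.2578, 0.1864]
tool_rot: [0.182, 0.983, 0.0, 0.0]
ft_force: [-1.5, -4.0, 3.9]
grip_width: 0.0199
```

{"api": "step_arm", "payload": {"slide": [[0,1,0],[0,0,0],[0,0,0]], "twist": [0,0,0]}}

```text
time: 12.28
position: [0.5528, 0.2587, 0.1864]
tool_rot: [0.182, 0.983, 0.0, 0.0]
ft_force: [-1.5, -3.1, 3.9]
grip_width: 0.02
```

{"api": "step_arm", "payload": {"slide": [[0,1,0],[0,0,0],[0,0,0]], "twist": [0,0,0]}}

```text
time: 12.53
position: [0.5531, 0.2594, 0.1864]
tool_rot: [0.182, 0.983, -0.0, -0.0]
ft_force: [-1.5, -4.3, 4.5]
grip_width: 0.0195
```

Not touching the collar yet: the force is only friction. I'll carry on.

{"api": "step_arm", "payload": {"slide": [[0,1,0],[0,0,0],[0,0,0]], "twist": [0,0,0]}}

```text
time: 12.78
position: [0.5532, 0.2596, 0.1864]
tool_rot: [0.182, 0.983, -0.001, -0.0]
ft_force: [-2.2, -6.3, 5.3]
grip_width: 0.0198
```

{"api": "step_arm", "payload": {"slide": [[0,1,0],[0,0,0],[0,0,0]], "twist": [0,0,0]}}

```text
time: 13.03
position: [0.5532, 0.2597, 0.1865]
tool_rot: [0.182, 0.983, -0.002, -0.001]
ft_force: [-2.8, -8.7, 6.5]
grip_width: 0.0198
```

{"api": "step_arm", "payload": {"slide": [[0,0.7,0],[0,0,0],[0,0,0]], "twist": [0,0,0]}}

```text
time: 13.28
position: [0.5533, 0.2599, 0.1865]
tool_rot: [0.182, 0.983, -0.002, -0.001]
ft_force: [-3.6, -9.3, 6.8]
grip_width: 0.0196
```

The hanger is home: motion stopped at (0.5533, 0.2598) while the push force rose. I'll ease off the excess push and start the tug.

{"api": "step_arm", "payload": {"slide": [[0,-0.7,0],[0,-0.7,0],[0,0,-0.5],[0,0,0],[0,0,0]], "twist": [0,0,0,0,0]}}

```text
time: 13.7
position: [0.5531, 0.2596, 0.1865]
tool_rot: [0.182, 0.983, -0.001, -0.0]
ft_force: [-2.1, -5.7, 2.8]
grip_width: 0.0195
```

```bash
python3 -c "
from h import *
rel(.5532,.2596,.1864,69.1)
a=snap('side')['color']; cv2.imwrite('pics/g7.png',cv2.resize(a[140:230,260:350],None,fx=6.5,fy=6.5,interpolation=cv2.INTER_CUBIC))"
```

```text
t 13.7 pos [0.5531 0.2596 0.1865] yawY 69.04 tool delta mm [-0.1  0.   0.1] twist -0.06 F [-2.1 -5.7  2.8] w 0.0195 q [ 0.26  0.57  1.52 -0.    1.05 -0.95]
```

View pics/g7.png

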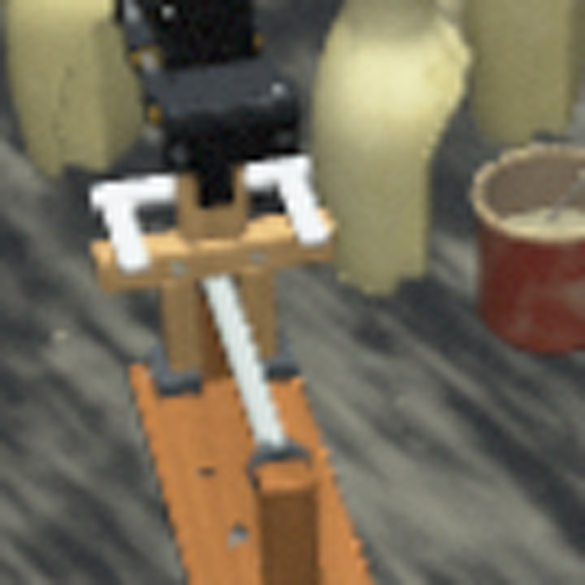

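Both arms are under the prongs; the prong tips overlap the beam top at about (130,265) and (315,240) in the crop. Next I'll tug upward.

{"api": "step_arm", "payload": {"slide": [[0,0,-1],[0,0,-1],[0,0,-1],[0,0,-1],[0,0,-1],[0,0,-0.5],[0,0,0],[0,0,0]], "twist": [0,0,0,0,0,0,0,0]}}

```text
time: 14.42
position: [0.5521, 0.2601, 0.1911]
tool_rot: [0.182, 0.983, -0.001, -0.002]
ft_force: [-1.5, -5.7, -5.2]
grip_width: 0.0196
```

{"api": "step_arm", "payload": {"slide": [[0,0,-1],[0,0,-1],[0,0,-1],[0,0,0],[0,0,0]], "twist": [0,0,0,0,0]}}

```text
time: 14.83
position: [0.5519, 0.2602, 0.1937]
tool_rot: [0.182, 0.983, -0.001, -0.002]
ft_force: [-1.1, -5.1, -10.3]
grip_width: 0.0196
```

{"api": "step_arm", "payload": {"slide": [[0,-0.5,-1],[0,-0.3,-1],[0,0,-1],[0,0,0],[0,0,0]], "twist": [0,0,0,0,0]}}

```text
time: 15.25
position: [0.5519, 0.2601, 0.1975]
tool_rot: [0.182, 0.983, -0.0, -0.002]
ft_force: [-3.5, -2.3, -14.5]
grip_width: 0.0198
```

{"api": "step_arm", "payload": {"slide": [[0,0,-1],[0,0,0],[0,0,0],[0,0,0]], "twist": [0,0,0,0]}}

```text
time: 15.58
position: [0.5519, 0.26, 0.1988]
tool_rot: [0.182, 0.983, -0.0, -0.002]
ft_force: [-4.8, -1.6, -14.7]
grip_width: 0.0196
```

Run:
```python
from h import *
old=dict(np.load('side.npz'))
n=snap('side');rel(.5532,.2596,.1864,69.1)
a=np.radians(69.1);u=np.array([np.cos(a),np.sin(a)]);nn=np.array([np.sin(a),-np.cos(a)])
for c in(old,n):
    P=cloud(c);D=P[...,:2]-[.5226,.18];X=D@nn;Y=D@u;Z=P[...,2];B=np.asarray(c['color']).min(-1)
    for s in(-1,1):
        m=(B>190)&(Z>.135)&(Z<.19)&(Y>.05)&(Y<.105)&(abs(X*s-.052)<.012)
        print(s,m.sum(),np.median(Z[m]).round(4), np.percentile(Z[m],80).round(4))
a=n['color']; cv2.imwrite('pics/g8.png',cv2.resize(a[140:230,260:350],None,fx=6.5,fy=6.5,interpolation=cv2.INTER_CUBIC))
```

```text
t 15.63 pos [0.5519 0.26   0.1988] yawY 69.02 tool delta mm [-1.4  0.1 12.4] twist -0.08 F [ -4.5  -2.7 -15.3] w 0.0199 q [ 0.26  0.56  1.51  0.    1.08 -0.95]
-1 33 0.159 0.1614
1 30 0.1608 0.1623
-1 33 0.1665 0.1684
1 33 0.1661 0.1682
```

View pics/g8.png

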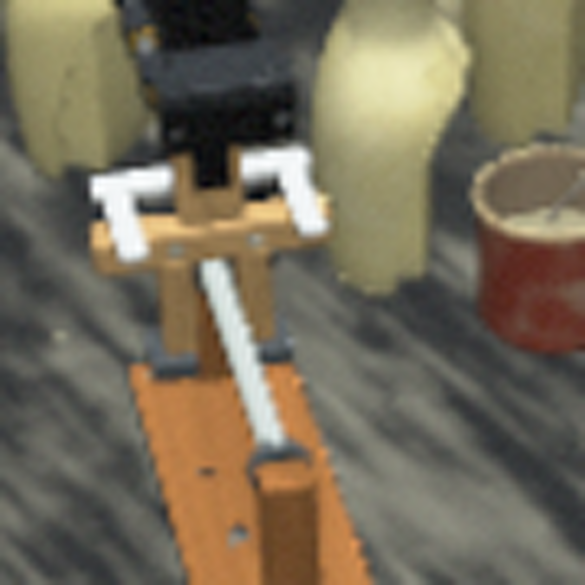

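The keeper rose about 6.5 mm and the hanger held. I'll lower it back down, then re-check that it's home.

{"api": "step_arm", "payload": {"slide": [[0,0,1],[0,0,1.5],[0,0,1.5],[0,0,1.5],[0,0,1.5],[0,0,1.5],[0,0,1.5],[0,0,1],[0,0,0.5],[0,0,0],[0,0,0]], "twist": [0,0,0,0,0,0,0,0,0,0,0]}}

```text
time: 16.55
position: [0.5542, 0.2592, 0.191]
tool_rot: [0.182, 0.983, -0.0, 0.001]
ft_force: [-6.1, -5.9, 0.2]
grip_width: 0.0198
```

{"api": "step_arm", "payload": {"slide": [[0,0.4,0.7],[0,0.4,0.6],[0,0,0],[0,0,0]], "twist": [0,0,0,0]}}

```text
time: 16.88
position: [0.5546, 0.2592, 0.1901]
tool_rot: [0.182, 0.983, -0.001, 0.002]
ft_force: [-6.1, -7.2, 1.1]
grip_width: 0.0195
```

It has stopped about 3.5 mm high with a sideways force, so something is binding. I'll look.

Run:
```python
from h import *
n=snap('side');rel(.5532,.2596,.1864,69.1); print(robot.get_obs()['moment'])
a=np.radians(69.1);u=np.array([np.cos(a),np.sin(a)]);nn=np.array([np.sin(a),-np.cos(a)])
P=cloud(n);D=P[...,:2]-[.5226,.18];X=D@nn;Y=D@u;Z=P[...,2]
# beam front face: fit bottom/top z vs x
m=(Z>.1)&(Z<.15)&(Y>.06)&(Y<.085)&(abs(X)<.08)
for x0 in np.arange(-.075,.075,.015):
    k=m&(X>=x0)&(X<x0+.015)
    if k.sum()>3: print(round(x0,3),k.sum(),Z[k].max().round(4),Z[k].min().round(4),np.median(Y[k]).round(4))
for s in(-1,1):
    B=n['color'].min(-1);k=(B>190)&(Z>.135)&(Z<.19)&(Y>.05)&(Y<.105)&(abs(X*s-.052)<.012);print('prong',np.median(Z[k]))
c=n['color']; cv2.imwrite('pics/g9.png',cv2.resize(c[150:220,270:340],None,fx=8.5,fy=8.5,interpolation=cv2.INTER_CUBIC))
```

```text
t 16.93 pos [0.5546 0.2592 0.1901] yawY 69.07 tool delta mm [ 1.5 -0.1  3.7] twist -0.03 F [-5.4 -7.7  1.4] w 0.0197 q [ 0.26  0.57  1.52 -0.    1.06 -0.95]
[-1.78749579  1.34623668  0.06916539]
-0.075 14 0.1469 0.1279 0.0747
-0.06 10 0.1455 0.1224 0.0746
-0.045 19 0.1494 0.1086 0.0759
-0.03 45 0.1489 0.1008 0.0756
-0.015 36 0.1489 0.1007 0.0761
0.0 28 0.1494 0.1113 0.0752
0.015 39 0.1475 0.1022 0.0762
0.03 30 0.15 0.1004 0.0747
0.045 10 0.1377 0.1264 0.0743
0.06 12 0.1499 0.1224 0.0782
prong 0.15958766703622884
prong 0.15906876671687387
```

View pics/g9.png

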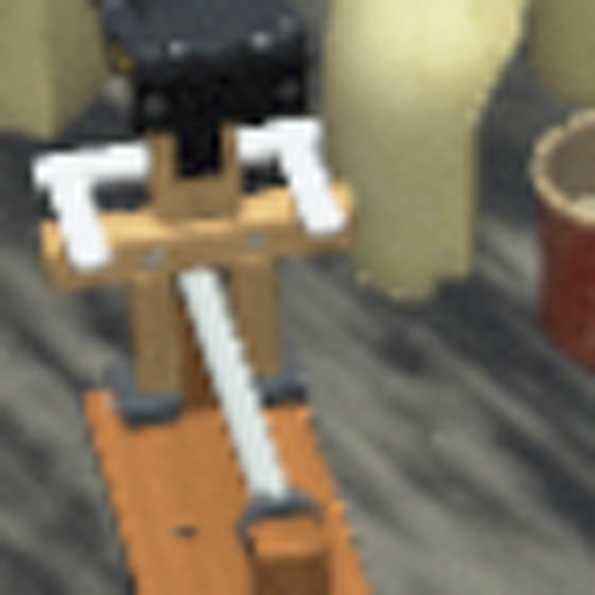

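The keeper is back down, but friction against the collar (about 9 N push) is holding the hanger roughly 3 mm up. I'll ease off the push and lower again.

{"api": "step_arm", "payload": {"slide": [[0,-0.7,0],[0,-0.7,0],[0,0,0],[0,0,0]], "twist": [0,0,0,0]}}

```text
time: 17.27
position: [0.5545, 0.2589, 0.1901]
tool_rot: [0.182, 0.983, 0.0, 0.002]
ft_force: [-4.8, -5.8, -0.1]
grip_width: 0.0197
```

```bash
python3 -c "
from h import *
rel(.5532,.2596,.1864,69.1); print(robot.get_obs()['moment'])"
```

```text
t 17.27 pos [0.5545 0.2589 0.1901] yawY 69.04 tool delta mm [1.5 0.2 3.7] twist -0.06 F [-4.8 -5.8 -0.1] w 0.0197 q [ 0.26  0.57  1.52 -0.    1.05 -0.95]
[-1.20236647  1.15640188  0.12625677]
```

{"api": "step_arm", "payload": {"slide": [[0.4,-0.8,0],[0.4,-0.8,0],[0.2,-0.4,0],[0,0,0],[0,0,0]], "twist": [0,0,0,0,0]}}

```text
time: 17.68
position: [0.5539, 0.2585, 0.1884]
tool_rot: [0.182, 0.983, 0.002, 0.003]
ft_force: [0.3, -1.8, -1.2]
grip_width: 0.0197
```

```bash
python3 -c "
from h import *
rel(.5532,.2596,.1864,69.1); print(robot.get_obs()['moment'])"
```

```text
t 17.68 pos [0.5539 0.2585 0.1884] yawY 69.0 tool delta mm [1.  0.7 2. ] twist -0.1 F [ 0.3 -1.8 -1.2] w 0.0197 q [ 0.25  0.57  1.52  0.    1.04 -0.95]
[-0.41858908  0.03661134  0.01691041]
```

{"api": "step_arm", "payload": {"slide": [[0.3,0,0.7],[0.3,0,0.7],[0,0,0],[0,0,0]], "twist": [0,0,0,0]}}

```text
time: 18.02
position: [0.5527, 0.2589, 0.1864]
tool_rot: [0.182, 0.983, 0.001, 0.002]
ft_force: [1.6, 0.2, 3.5]
grip_width: 0.0194
```

```bash
python3 -c "
from h import *
rel(.5532,.2596,.1864,69.1); print(robot.get_obs()['moment'])
print(R.from_quat(robot.get_obs()['tool_rot']).as_matrix()[:,2])"
```

```text
t 18.02 pos [0.5527 0.2589 0.1864] yawY 69.0 tool delta mm [-0.2  0.8  0.1] twist -0.1 F [1.6 0.2 3.5] w 0.0194 q [ 0.25  0.57  1.53  0.    1.04 -0.95]
[ 0.02353372 -0.21950728  0.08493667]
[ 0.0046567   0.00195266 -0.99998725]
```

The hanger is seated again at z = 0.1864. It's about 0.8 mm off the collar, so I'll push it home.

{"api": "step_arm", "payload": {"slide": [[0,0.7,-0.2],[0,0.7,0],[0,0.7,0],[0,0,0],[0,0,0]], "twist": [0,0,0,0,0]}}

```text
time: 18.43
position: [0.5528, 0.2593, 0.1864]
tool_rot: [0.182, 0.983, -0.0, 0.001]
ft_force: [0.9, -3.4, 6.7]
grip_width: 0.02
```

{"api": "step_arm", "payload": {"slide": [[0,0.8,0],[0,0.7,0],[0,0,0],[0,0,0]], "twist": [0,0,0,0]}}

```text
time: 18.77
position: [0.5529, 0.2597, 0.1864]
tool_rot: [0.182, 0.983, -0.002, 0.001]
ft_force: [-0.1, -5.6, 6.5]
grip_width: 0.0195
```

```bash
python3 -c "
from h import *
rel(.5532,.2596,.1864,69.1)
print(R.from_quat(robot.get_obs()['tool_rot']).as_matrix()[:,2])"
```

```text
t 18.77 pos [0.5529 0.2597 0.1864] yawY 69.07 tool delta mm [-0.3  0.1  0. ] twist -0.03 F [-0.1 -5.6  6.5] w 0.0195 q [ 0.26  0.57  1.52 -0.    1.05 -0.95]
[ 0.00145029 -0.00371476 -0.99999205]
```

{"api": "step_arm", "payload": {"slide": [[0,0.7,-0.3],[0,0.6,0],[0,0,0],[0,0,0]], "twist": [0,0,0,0]}}

```text
time: 19.1
position: [0.5529, 0.2599, 0.1864]
tool_rot: [0.181, 0.983, -0.003, 0.001]
ft_force: [0.4, -7.1, 7.8]
grip_width: 0.0195
```

{"api": "step_arm", "payload": {"slide": [[0,-0.7,0],[0,-0.7,0],[0,-0.2,0],[0,0,0],[0,0,0]], "twist": [0,0,0,0,0]}}

```text
time: 19.52
position: [0.5528, 0.2596, 0.1864]
tool_rot: [0.182, 0.983, -0.001, 0.001]
ft_force: [1.5, -5.7, 5.9]
grip_width: 0.02
```

```bash
python3 -c "
from h import *
rel(.5532,.2596,.1864,69.1)
print(R.from_quat(robot.get_obs()['tool_rot']).as_matrix()[:,2])"
```

```text
t 19.52 pos [0.5528 0.2596 0.1864] yawY 69.06 tool delta mm [-0.3  0.1  0. ] twist -0.04 F [ 1.5 -5.7  5.9] w 0.02 q [ 0.26  0.57  1.52 -0.    1.05 -0.95]
[ 0.00156205 -0.00309498 -0.99999399]
```

It stops at the same place (TCP 0.5529, 0.2597). I'll relax the pressure and release.

{"api": "step_arm", "payload": {"slide": [[0,-0.3,-0.3],[0,0,-0.2],[0,0,0],[0,0,0]], "twist": [0,0,0,0]}}

```text
time: 19.85
position: [0.5527, 0.2596, 0.1864]
tool_rot: [0.182, 0.983, -0.001, 0.001]
ft_force: [1.2, -6.0, 4.0]
grip_width: 0.0201
```

{"api": "step_arm", "payload": {"slide": [[0,0,0],[0,0,0],[0,0,0],[0,0,0],[0,0,0],[0,0,0]], "twist": [0,0,0,0,0,0], "jaw": 50}}

```text
time: 20.35
position: [0.5516, 0.2611, 0.186]
tool_rot: [0.182, 0.983, 0.0, -0.0]
ft_force: [0.0, 0.0, -1.0]
grip_width: 0.0478
```

{"api": "step_arm", "payload": {"slide": [[0,0,-3],[0,0,-8],[0,0,-15],[0,0,-20],[0,0,-20],[0,0,-20],[0,0,-20],[0,0,-15],[0,0,-5],[0,0,0]], "twist": [0,0,0,0,0,0,0,0,0,0]}}

```text
time: 21.18
position: [0.5528, 0.2611, 0.3145]
tool_rot: [0.182, 0.983, 0.001, 0.002]
ft_force: [0.5, -0.7, -1.3]
grip_width: 0.0501
```

```bash
python3 -c "
from h import *
rel(.5532,.2596,.1864,69.1)
a=snap('side')['color']; cv2.imwrite('pics/g10.png',cv2.resize(a[140:230,260:350],None,fx=6.5,fy=6.5,interpolation=cv2.INTER_CUBIC))"
```

```text
t 21.18 pos [0.5528 0.2611 0.3145] yawY 69.02 tool delta mm [ -0.5  -1.6 128.1] twist -0.08 F [ 0.5 -0.7 -1.3] w 0.0501 q [ 0.26  0.43  1.38  0.    1.32 -0.95]
```

View pics/g10.png

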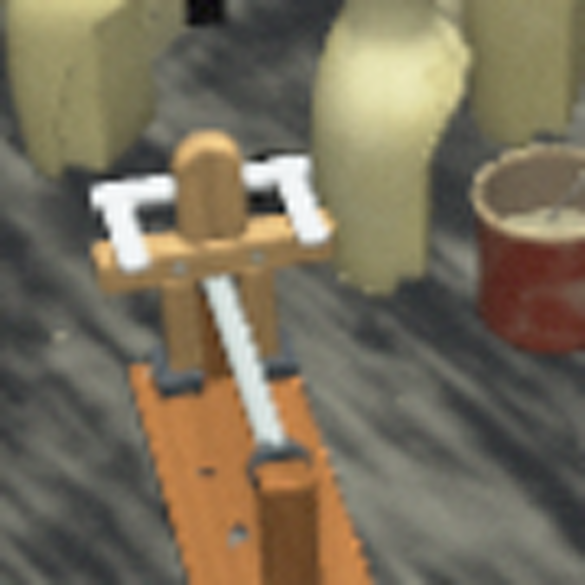

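The hanger is seated, level and under both prongs. I'll clear the arm out of the way and check from above that it's fully home.

{"api": "step_arm", "payload": {"slide": [[0,-15,-10],[5,-30,-5],[5,-35,0],[5,-35,0],[5,-35,0],[5,-35,0],[5,-35,0],[5,-35,0],[5,-35,0],[5,-35,0],[0,-25,0],[0,-10,0],[0,0,0],[0,0,0]], "twist": [0,0,0,0,0,0,0,0,0,0,0,0,0,0]}}

```text
time: 22.4
position: [0.3801, -0.0594, 0.3268]
tool_rot: [0.183, 0.983, 0.0, -0.001]
ft_force: [0.1, 0.7, -0.2]
grip_width: 0.0501
```

Run:
```python
from h import *
n=snap('top');rel(.5532,.2596,.1864,69.1)
a=np.radians(69.1);u=np.array([np.cos(a),np.sin(a)]);nn=np.array([np.sin(a),-np.cos(a)])
P=cloud(n);D=P[...,:2]-[.5226,.18];X=D@nn;Y=D@u;Z=P[...,2]
m=(Z>.133)&(Z<.147)&(Y>.05)&(Y<.11)&(abs(X)<.075)&(abs(X)>.02)
print(m.sum(),np.median(Z[m]),np.percentile(Y[m],[2,50,98]).round(4),np.percentile(X[m],[1,99]).round(4))
m=(Z>.155)&(Z<.18)&(Y>.1)&(Y<.14)&(abs(X)<.07);print('keeper beam z',np.median(Z[m]))
m=(Z>.185)&(Y>.05)&(Y<.12)&(abs(X)<.04);print('tab',P[m].mean(0),Y[m].mean(),X[m].mean())
c=n['color'];cv2.imwrite('pics/g11.png',cv2.resize(c[150:250,230:440],None,fx=3.8,fy=3.8,interpolation=cv2.INTER_CUBIC))
cv2.imwrite('pics/g12.png',cv2.resize(c[160:225,235:315],None,fx=9,fy=9,interpolation=cv2.INTER_CUBIC))
```

```text
t 22.45 pos [ 0.3805 -0.0589  0.3269] yawY 68.97 tool delta mm [-47.1 359.2 140.6] twist -0.13 F [ 1.  -0.   0.1] w 0.0498 q [-0.45  0.07  1.86  0.    1.21 -1.65]
117 0.14032089679384785 [0.0726 0.0822 0.0947] [-0.0692  0.0679]
keeper beam z 0.15755616641767456
tab [0.55018759 0.25871235 0.19959592] 0.08337497145604617 -0.0023072317220777716
```

View pics/g12.png

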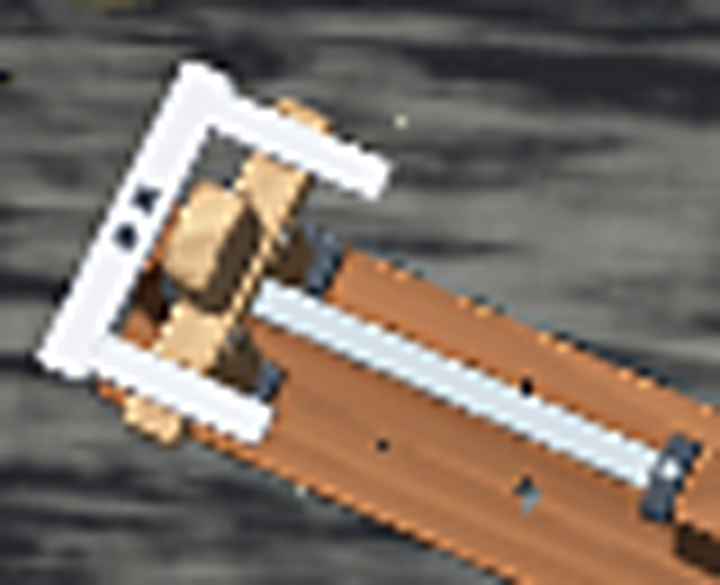

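View pics/g11.png

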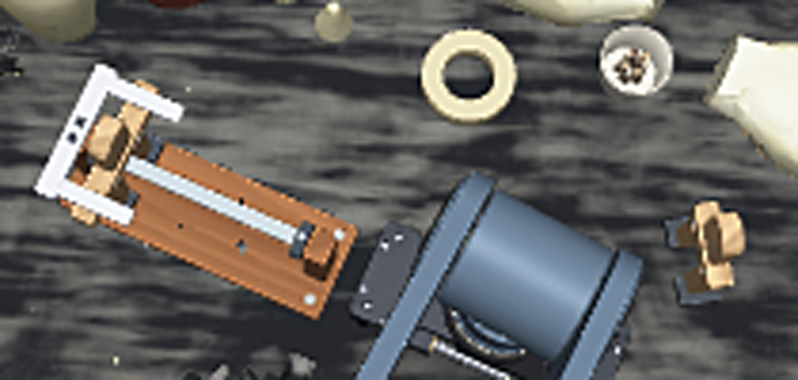

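The beam is centred at rack y ≈ 83.6 mm against a nominal 84, with its top at z ≈ 0.140, so it is seated. The keeper is down and everything else is where it was. Handing in.

```bash
python3 -c "
from rig import robot
print(robot.hand_in(), robot.get_obs()['time'])"
```

```text
the job is handed in; nothing more can be done
the job is handed in; nothing more can be done
```

The long-armed hanger is on the bar, home against the collar with both arms under the keeper, and it held when tugged. I handed the job in at about 22.5 s of the 48 s allowed.

- **Hanging and sliding:** I lowered it on in the open stretch and slid it until it stopped against the collar, where the push force rose and it moved no further.
- **Tug test:** The keeper rose about 6.5 mm in the camera depth, individual prongs reading 5–7.5 mm. The wrist force was about 15 N including the 2.5 N weight. That leaves about 12 N, of which I reckon roughly 10 N was on the keeper and the rest friction on the collar.
- **Lowering:** On the way down it stuck about 3.5 mm high, held by friction against the collar. I backed off less than 1 mm along the bar, seated it at its earlier height, and pushed it home to the same stop before releasing.
- **Last checks:** With the arm clear, the top camera put the middle of the beam at rack y of about 83.6 mm (nominal 84). The beam top was at 140 mm, the seated height, and both prongs lay over the arms. The keeper beam read 157.6 mm against a nominal 156, which is within calibration error.
- **Other objects:** The short hanger, tape and tub look unmoved. I did not check the sanding block separately.

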